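# Clamp a frame rail in the sloped press

### The job

Lay the picture-frame rail flat on the sloped bed of the clamp, ridge up, against the low steel ledge and roughly centred along it, and let go of it. Then take the handle of the hand wheel and turn it clockwise (seen from above), a full turn and a little more, until it stops, so that the pad holds the rail against the ledge; let go. Leave the offcut, the tin and the brush where they are.

Things in the scene. Friction and masses are not known exactly. Their poses are not given: they have to be found in the camera images.
- rail: Loose pale wooden frame rail, an upside-down T in section: base 160 x 50 mm, 14 mm thick, with a ridge 22 mm wide and 24 mm tall along its whole middle (38 mm in all), 0.17 kg; lies ridge up. Origin: centre of its underside; x along its length, z up. Best gripped across the ridge, so that ledge and pad stay clear of the fingers. Either end may go either way.
- bed: Fixed plywood bed of the clamp, sloping up 25 degrees away from the robot. Origin on its surface; x up the slope, y left along the ledge, z square out of it. Surface x -80 to 118, y -110 to 260 mm. On its left a hand wheel 150 mm across, its top 53 mm over the bed, axis square to the bed at x 15, y 180 mm.
- seat (a point): Where the rail's origin belongs, on the bed's surface, bed axes (bed x -30, y 0, z 0 mm): the rail's length goes along y. The ledge is a steel bar 160 mm long along y, centred here, 12 mm high; its face is 25 mm down the slope from this point.
- pad: Wooden pad of the jaw, 140 mm long (bed y), 10 mm thick, 16 mm high, sprung on a 22 mm high jaw behind it. Origin: middle of the foot of its face, bed z 0; bed axes. The wheel drives it down the slope, 10 mm per rad, from bed x 63 mm at wheel 0. It meets a seated rail at about 6.8 rad, then is pressed back on its spring (about 5 N at the end).
- wheel (a joint): Angle of the hand wheel, rad. Grows as it turns clockwise seen from above; 0 to 7.4, a hard stop at each end, starts between 0 and 0.9. It stays where it is left; turning takes about 3 to 5 N at the handle.
- wheel_hub (a point): Point on the wheel's axis, level with the handle's grip point, 85 mm out of the bed; its z is square out of the bed.
- handle_grip (a point): Grip point on the axis of the wheel's handle, 65 mm from the wheel's axis. The handle is a black cylinder 25 mm in diameter, 54 mm long, square to the bed, spinning freely on its pin (the gripper need not turn with the wheel). The point is 28 mm above the handle's foot, 32 mm above the wheel's top.
- offcut: Bystander: plain loose wooden board 110 x 60 x 18 mm, no ridge. Origin: centre of its underside, x along its length.
- tin: Bystander: closed metal can, 72 mm in diameter, 85 mm tall. Origin: centre of its underside.
- brush: Bystander: brush 190 mm long lying on the table. Origin on its underside.
Things that resemble listed ones, but are neither listed nor needed, are in the scene too. Leave any black or red look-alike of the rail alone.

How it is judged (in metres and radians):
On the way, in this order (a step that is already met when the one before it is completed fails the run):
1. the rail lies on the bed, ridge up, against the ledge and centred, let go, before the wheel has been turned far (x of rail in the frame of bed between -0.036 and -0.022 m and y of rail in the frame of bed between -0.02 and 0.02 m and z of rail in the frame of bed between -0.004 and 0.004 m and angle between the x axis of rail and the y axis of bed, either way round below 0.1 rad and angle between the z axis of rail and the z axis of bed, either way round below 0.1 rad and contact force between the fingers and rail below 0.2 N and value of joint wheel below 3.5 rad), for 0.2 s.
2. the wheel is turned clockwise to its stop (value of joint wheel above 7.2 rad), for 0.2 s.
At the end, for the whole second after the job is handed in: The rail lies at rest flat on the bed, ridge up (4 mm, 0.1 rad), against the ledge (bed x of its origin -36 to -25 mm), centred within 20 mm; the wheel is past 7.2 rad and still; the pad presses on the rail with over 1 N; offcut, tin and brush have moved under 30 mm (x of rail in the frame of bed between -0.036 and -0.025 m and y of rail in the frame of bed between -0.02 and 0.02 m and z of rail in the frame of bed between -0.004 and 0.004 m and angle between the x axis of rail and the y axis of bed, either way round below 0.1 rad and angle between the z axis of rail and the z axis of bed, either way round below 0.1 rad and value of joint wheel above 7.2 rad and velocity of joint wheel between -0.05 and 0.05 rad/s and contact force between pad and rail above 1 N and linear speed of rail below 0.01 m/s); the robot touches nothing.
It fails at once if the offcut is moved more than 30 mm (distance of offcut from where it was at the start of the episode above 0.03 m).
It fails at once if the tin is moved more than 30 mm (distance of tin from where it was at the start of the episode above 0.03 m).
It fails at once if the brush is moved more than 30 mm (distance of brush from where it was at the start of the episode above 0.03 m).
It also fails if it takes over 72 s, if anything falls off the work surface, if the arm or the gripper's body presses on something with over 40 N, if the wrist force passes 120 N, or if a joint passes its speed limit or range.

### The arm

A 7-joint arm with a two-finger parallel gripper is mounted at the origin on the work surface. World frame = base frame: x ahead of the robot, y to its left, z up, the work surface at z = 0. Lengths are in mm, angles in rad, forces in N, time in s.
With the tool pointing down it reaches from about 425 to 800 mm from the base axis. Payload 8.3 kg.
Tool frame: the origin (TCP) lies on the centre line of the jaws, within the pads' length; the fingertips stand 22 mm ahead of it and the grasp point (between the pads) lies 3 mm ahead of it; z points along the fingers, y is the line along which they close (so a half turn about z gives the same grasp; the last joint's range is limited). The gripper opens to 85 mm and grips with 20 to 120 N. Pads are 22 mm wide; open, the fingers measure 114 mm over their backs; the gripper's body (76 mm by 85 mm) begins 54 mm behind the grasp point. The pads swing forward as they close: fully open they stand 13 mm farther back than shut.
Start: joints at [1.243, 0.383, 0.016, 1.37, -0.006, 1.388, -0.046], TCP at [163.61, -603.188, 253.279] pointing down, gripper open.
Joint ranges: [-2.95, 2.95], [-0.25, 2.06], [-1.52, 1.56], [0.18, 2.33], [-1.44, 4.58], [0.02, 2.06], [-3.01, 3.01]. Speed limits (rad/s): [2.39, 2.39, 3.01, 3.01, 3.14, 3.14, 3.14].

### API

Orientations are given as a unit quaternion [x, y, z, w].
In Python, from plant import r gives the robot as it stands. The module is installed in compiled form; this text tells all that it offers.
- The arm moves only by the shell command python3 -m handwheel 'ROWS'. ROWS is JSON, a list of rows, each an object of numbers: "gripper": the closure, from 0 (fully open) to 1 (shut); "dx", "dy", "dz": the shift along the tool's x, y, z in mm; "rx", "ry", "rz": the turn, a rotation vector about the tool's x, y, z in rad. In form: [{"gripper": .., "dx": .., "dy": .., "dz": .., "rx": .., "ry": .., "rz": ..}, ...]. A call has 1 to 5 rows; each row is the pose to reach, as a shift and turn from the pose commanded when the call began, along the tool's axes at that moment; what a row does not reach only later rows make up. A row lasts 1/12 s, in which the tool goes at most 41.7 mm and 7.16 degrees, less where a joint would pass 70% of its speed; a pose out of reach is approached as far as the arm can. A call with a gripper value outside its range is refused whole. The fingers move at their own pace and stop on an object; the grip force is fixed at half the most. Time passes only in rows, so rows that repeat a pose let the fingers close. It gives the time, the measured TCP pose, the force, the opening and the grip force at its end, in the units of the state.
- r.observe(): the state, without advancing time (a new reading comes with each control period).
- r.camera(name): name is "scene" or "top" or "wrist"; returns a dict with "image" (480x640x3 uint8, red, green, blue), "range_z" (480x640 float32, mm along the optical axis (not along the pixel's ray), 0 where there is no reading), "camera_matrix" (3x3 intrinsics, pixels), "rvec" (rotation vector, rad) and "tvec" (3), from world to camera coordinates, as OpenCV has them. Camera axes: x right, y down, z forward; pixel columns grow to the right and rows downward; lengths in mm; the calibration is good to about 2 mm. A picture is of the moment at which its call begins.
- r.close_job(): hands the job in; it is judged then, once.
The state is a dict: "time": time; "joints": joint angles; "joint_vel": joint speeds; "joint_torque": joint torques, N m; "tcp_pos": TCP position; "eef_rot": TCP orientation; "contact_force": force on the tool from outside, world axes, zero at the start; "ft_torque": the same for the moment, N m; "gripper_width": finger opening in mm; "finger_force": force on a finger pad.
Only numpy, scipy, OpenCV 4.12 (cv2) and the standard library are available. Lean on these libraries where they do the work, as an engineer would, in place of code of your own. Each camera call takes 0.05 s, during which the arm holds its last target. There are 200 camera calls.

## Working session

There is one attempt and no reset: what is moved stays moved. The work goes in short steps, Python scripts to look and compute and a shell command to move; the robot and the scene stay as the last step left them, time stands still between calls to the robot, and variables do not carry over. Pictures are saved under pics/ and viewed, at most 10 in all, crops included, and the job is handed in when it is done.

```bash
mkdir -p pics
cat > h.py <<'E'
import numpy as np, cv2
from plant import r
from scipy.spatial.transform import Rotation as R
def cam(n):
    c=r.camera(n); M=R.from_rotvec(np.ravel(c["rvec"])).as_matrix(); t=np.ravel(c["tvec"])
    return c,M,t
def cloud(c,M,t):
    K=c["camera_matrix"]; z=c["range_z"].astype(float); v,u=np.mgrid[:480,:640]
    P=np.stack([(u-K[0,2])/K[0,0]*z,(v-K[1,2])/K[1,1]*z,z],-1)
    P=(P-t)@M; P[z==0]=np.nan
    return P
def save(n,im): cv2.imwrite("pics/"+n,cv2.cvtColor(im,cv2.COLOR_RGB2BGR))
E
python3 - <<'E'
from h import *
print(r.observe())
for n in("scene","top"):
    c,M,t=cam(n); save(n+"0.png",c["image"]); np.savez(n+"0.npz",P=cloud(c,M,t),im=c["image"],K=c["camera_matrix"],M=M,t=t); print(n,-M.T@t,M[2])
E
```

```text
{'time': 0.0, 'joints': array([ 1.24309266,  0.38422338,  0.01636111,  1.37114926, -0.00629319,
        1.38818179, -0.04649304]), 'joint_vel': array([-0.00036116,  0.00027938,  0.00082481, -0.00039935, -0.00069997,
       -0.00015868,  0.00036089]), 'joint_torque': array([ 8.39942822e-04, -6.27585196e+01,  8.44540782e-01, -3.71822476e+01,
        1.64386566e-02,  1.43174833e-02,  2.73037375e-05]), 'tcp_pos': array([ 163.49731933, -602.76803319,  252.29014272]), 'eef_rot': array([ 9.91241681e-01,  1.32056862e-01, -1.43660557e-04, -9.45402086e-04]), 'contact_force': array([-0.27914113,  0.31522256,  0.16132075]), 'ft_torque': array([ 0.01248784, -0.0068204 , -0.00106818]), 'finger_force': 0.0, 'gripper_width': 85.12662146194971}
scene [1336.18078133  128.17036396  794.30492814] [-0.75213034 -0.10240232 -0.65100977]
top [ 447.54887489   15.51246851 1744.34428788] [ 0.04733684  0.00597474 -0.99886111]
```

View pics/top0.png

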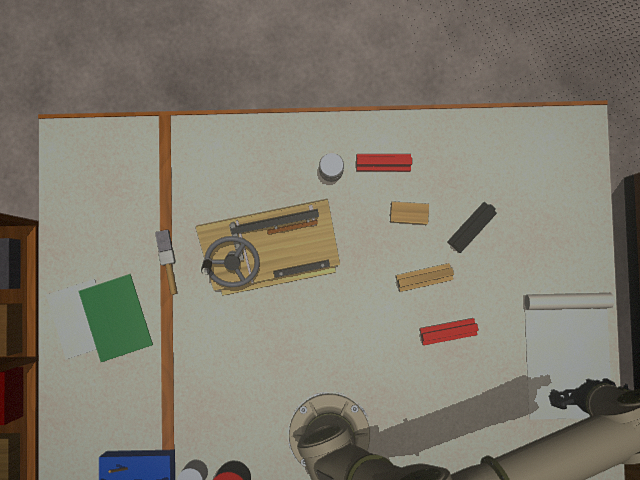

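View pics/scene0.png

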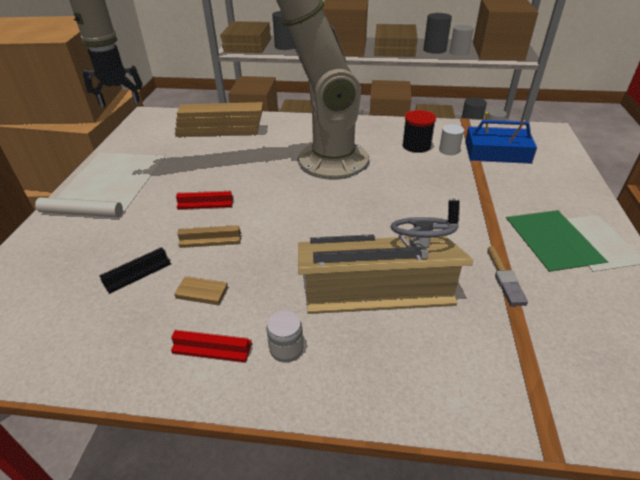

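The top view shows five rail-like pieces: pale wood with a ridge at (425,277), a plain board at (410,212), red at (384,162) and (449,331), and black at (472,227). The pale ridged one fits the rail and the plain board is the offcut. The tin is at (331,167), the brush at (166,260), the ledge at (301,269), and the wheel at (231,262) with its handle at about (207,267). I'll confirm with a crop and measure.

Run:
```python
from h import *
d=np.load("top0.npz");P,im=d["P"],d["im"];print("f",d["K"][0,0])
save("crop1.png",np.hstack([cv2.resize(im[190:310,380:470],(450,600),interpolation=cv2.INTER_CUBIC)[:, :],cv2.resize(im[200:300,190:345],(350,226))[[*range(226)]+[225]*374]]))
hsv=cv2.cvtColor(im,cv2.COLOR_RGB2HSV)
wood=((hsv[...,0]>10)&(hsv[...,0]<28)&(hsv[...,1]>70)).astype(np.uint8)
def roi(m,u0,u1,v0,v1):
    o=np.zeros_like(m);o[v0:v1,u0:u1]=m[v0:v1,u0:u1];return o
tab=P[290:310,350:390,2];print("table z",np.nanmedian(tab))
for nm,b in(("rail",(390,460,258,298)),("offcut",(385,433,195,230))):
    m=roi(wood,*b)
    m=m.astype(bool)&(P[...,2]>5)
    Q=P[m];rr=cv2.minAreaRect(Q[:,:2].astype(np.float32));print(nm,m.sum(),rr,"z pct",np.nanpercentile(Q[:,2],[5,25,50,75,95]))
    hi=Q[Q[:,2]>30]
    if len(hi)>5: print("ridge",len(hi),cv2.minAreaRect(hi[:,:2].astype(np.float32)),hi.mean(0))
# bed plane
m=roi(wood,190,345,195,300).astype(bool);Q=P[m&(P[...,2]>40)]
rng=np.random.default_rng(0);best=0
for _ in range(500):
    a=Q[rng.choice(len(Q),3,False)];n=np.cross(a[1]-a[0],a[2]-a[0]);l=np.linalg.norm(n)
    if l<500: continue
    n/=l;n*=np.sign(n[2]);i=abs((Q-a[0])@n)<2.5
    if i.sum()>best:best=i.sum();I=i
S=Q[I];c=S.mean(0);n=np.linalg.svd(S-c)[2][2];n*=np.sign(n[2]);print("plane",len(S),c,n,np.degrees(np.arccos(n[2])))
up=np.array([0,0,1])-n[2]*n;up/=np.linalg.norm(up);y=np.cross(n,up);print("x",up,"y",y, "yaw",np.degrees(np.arctan2(up[1],up[0])))
B=np.stack([up,y,n]);np.savez("bed.npz",B=B,c=c)
L=(P-c)@B.T
print("bed surf extents",np.percentile((S-c)@B.T,[0,1,99,100],axis=0))
dark=(hsv[...,2]<110)&(hsv[...,1]<70)
for nm,b in(("ledge",(270,335,255,285)),("jaw",(228,322,203,238)),("wheel",(198,265,232,292))):
    m=roi(dark.astype(np.uint8),*b).astype(bool);q=L[m];print(nm,len(q),np.nanpercentile(q,[1,5,50,95,99],axis=0).round(1).tolist(), cv2.minAreaRect(q[:,:2].astype(np.float32)))
m=roi(dark.astype(np.uint8),190,270,225,295).astype(bool)&(L[...,2]>65);print("handle",L[m].shape,np.nanmedian(L[m],0),L[m].max(0),L[m].min(0),np.argwhere(m).mean(0))
```

```text
f 592.0592800343649
table z 0.7174638633888091
rail 931 ((445.3008117675781, -289.69610595703125), (50.25646209716797, 161.00674438476562), 11.493026733398438) z pct [ 9.45031846 14.4563321  21.47997902 38.36476187 43.92431691]
ridge 421 ((445.9960632324219, -289.034423828125), (21.936477661132812, 159.44139099121094), 11.227280616760254) [ 445.94031397 -288.99744163   38.97865901]
offcut 765 ((635.1805419921875, -251.2954559326172), (111.06135559082031, 60.12930679321289), 84.85729217529297) z pct [10.78827051 15.625938   18.36161035 20.86655982 25.12054782]
plane 2898 [548.38236746 143.66951496  94.34767374] [-0.41229446 -0.07436041  0.90801091] 24.768095466896238
x [0.89359343 0.16116631 0.41894653] y [-1.77493801e-01  9.84121918e-01  1.38777878e-17] yaw 10.22381473046337
bed surf extents [[-103.26409558 -171.64411624   -2.64810143]
 [ -99.08482622 -169.33141779   -2.5106106 ]
 [  95.11125416  193.51705005    2.33103742]
 [  97.17859653  197.34353368    2.42301312]]
ledge 375 [[-141.8, -141.0, -39.3], [-99.3, -135.0, 2.2], [-86.0, -63.0, 12.1], [-77.4, 8.8, 18.8], [-75.7, 15.2, 21.7]] ((-109.65751647949219, -63.740264892578125), (68.23359680175781, 159.77113342285156), 0.18014104664325714)
jaw 766 [[50.3, -136.1, 0.8], [58.4, -126.2, 8.6], [70.5, -13.4, 22.2], [78.9, 95.9, 30.0], [88.2, 103.5, 53.0]] ((60.2857551574707, -13.867118835449219), (247.53981018066406, 46.52511978149414), 86.12744140625)
wheel 1263 [[-124.3, 46.6, -46.6], [-75.5, 53.0, 9.3], [1.7, 112.7, 54.6], [59.2, 182.7, 84.6], [64.5, 197.6, 110.7]] ((-39.822933197021484, 132.1985321044922), (153.92979431152344, 219.08218383789062), 61.73834991455078)
handle (94, 3) [ 15.19435748 176.18405282  97.0652375 ] [ 20.94219206 193.79082642 117.87018228] [-32.55684885  52.32175302  65.11402254] [265.07446809 207.95744681]
```

View pics/crop1.png

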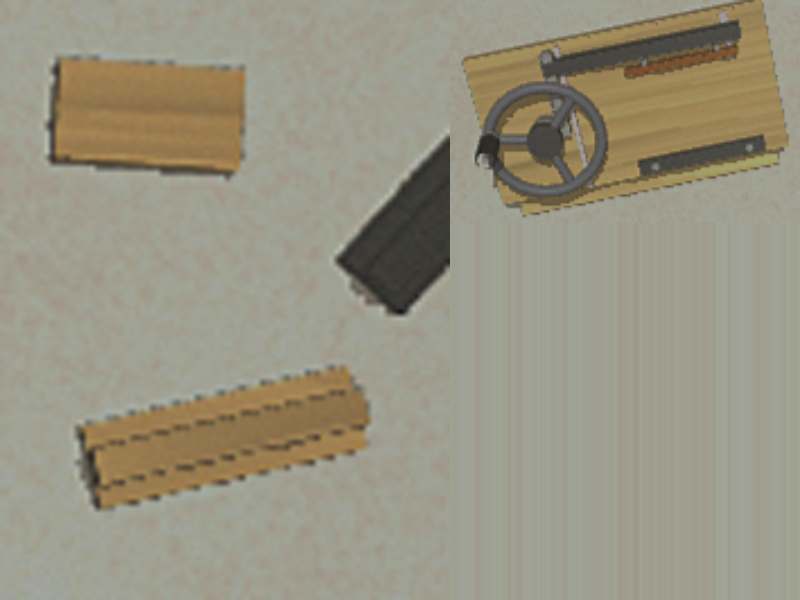

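The crop confirms it: the pale piece at top (425,277) has a full-length ridge, so it is the rail, and the plain board is the offcut. Next I'll set up the bed frame and a helper that plans legs.

```bash
cat >> h.py <<'E'
from pathlib import Path
def rotz(tx,tz):  # rotation matrix from tool x, z (world)
    tz=np.array(tz,float);tz/=np.linalg.norm(tz);tx=np.array(tx,float);tx-=tx@tz*tz;tx/=np.linalg.norm(tx)
    return np.stack([tx,np.cross(tz,tx),tz],1)
def legs(Rt,pt,n,R0=None,p0=None):
    s=r.observe()
    if R0 is None: R0=R.from_quat(s["eef_rot"]).as_matrix();p0=s["tcp_pos"]
    w=R.from_matrix(R0.T@Rt).as_rotvec()
    for i in range(n):
        Ra=R0@R.from_rotvec(w*i/n).as_matrix();d=Ra.T@((pt-p0)/n)
        print("leg",i+1,"d",d.round(1),"r",(w/n).round(3))
yw=np.radians(10.22);sl=np.radians(25)
bx=np.array([np.cos(yw)*np.cos(sl),np.sin(yw)*np.cos(sl),np.sin(sl)]);by=np.array([-np.sin(yw),np.cos(yw),0]);bz=np.cross(bx,by)
BR=np.stack([bx,by,bz],1)
if Path("bed.npz").exists():
    _d=np.load("bed.npz"); BO=_d["c"]+np.array([-21,-62.5,0])@_d["B"]
E
python3 - <<'E'
from h import *
a=np.radians(11.35)
print("BO",BO,"seat",BO+BR@[-30,0,0],"hub",BO+BR@[15,180,85])
# tool y along rail width (cos a, sin a); z down -> x = y x z
ty=np.array([np.cos(a),np.sin(a),0]);tz=np.array([0,0,-1.]);Rt=rotz(np.cross(ty,tz),tz);print(Rt)
legs(Rt,np.array([445.7,-289.3,140]),4)
E
```

```text
BO [540.71026794  78.7774026   85.54979658] seat [513.95242595  73.95326368  72.87124873] hub [486.79950332 251.95986753 168.92523241]
[[-0.19680182  0.98044329  0.        ]
 [ 0.98044329  0.19680182  0.        ]
 [ 0.          0.         -1.        ]]
leg 1 d [ 88.6 -57.1  28.2] r [-0.    -0.    -0.376]
leg 2 d [103.4 -20.6  28.1] r [-0.    -0.    -0.376]
leg 3 d [103.8  18.8  28.1] r [-0.    -0.    -0.376]
leg 4 d [89.6 55.6 28.1] r [-0.    -0.    -0.376]
```

```bash
python3 -m handwheel '[{"gripper":0,"dx":30,"dy":-19,"dz":9,"rz":-0.12},{"gripper":0,"dx":59,"dy":-38,"dz":19,"rz":-0.24},{"gripper":0,"dx":89,"dy":-57,"dz":28,"rz":-0.376},{"gripper":0,"dx":89,"dy":-57,"dz":28,"rz":-0.376}]'
python3 -m handwheel '[{"gripper":0,"dx":34,"dy":-7,"dz":9,"rz":-0.12},{"gripper":0,"dx":69,"dy":-14,"dz":19,"rz":-0.24},{"gripper":0,"dx":103,"dy":-21,"dz":28,"rz":-0.376},{"gripper":0,"dx":103,"dy":-21,"dz":28,"rz":-0.376}]'
python3 -m handwheel '[{"gripper":0,"dx":34,"dy":6,"dz":9,"rz":-0.12},{"gripper":0,"dx":69,"dy":12,"dz":19,"rz":-0.24},{"gripper":0,"dx":104,"dy":19,"dz":28,"rz":-0.376},{"gripper":0,"dx":104,"dy":19,"dz":28,"rz":-0.376}]'
python3 -m handwheel '[{"gripper":0,"dx":30,"dy":19,"dz":9,"rz":-0.12},{"gripper":0,"dx":60,"dy":37,"dz":19,"rz":-0.24},{"gripper":0,"dx":90,"dy":56,"dz":28,"rz":-0.376},{"gripper":0,"dx":90,"dy":56,"dz":28,"rz":-0.376},{"gripper":0,"dx":90,"dy":56,"dz":28,"rz":-0.376}]'
python3 - <<'E'
from h import *
a=np.radians(11.35)
ty=np.array([np.cos(a),np.sin(a),0]);tz=np.array([0,0,-1.]);Rt=rotz(np.cross(ty,tz),tz)
print(r.observe()["joints"])
c,M,t=cam("wrist");save("w1.png",c["image"]);P=cloud(c,M,t)
hsv=cv2.cvtColor(c["image"],cv2.COLOR_RGB2HSV)
m=(hsv[...,0]>8)&(hsv[...,0]<28)&(hsv[...,1]>70)&(P[...,2]>31)&(P[...,2]<45)&(abs(P[...,0]-446)<100)&(abs(P[...,1]+289)<110)
Q=P[m];print(len(Q),cv2.minAreaRect(Q[:,:2].astype(np.float32)),np.median(Q,0))
legs(Rt,np.array([445.7,-289.3,39]),1)
E
```

```text
[ 1.24311422  0.38417134  0.01636219  1.37102244 -0.00629026  1.38822897
 -0.04649473]
0 ((0.0, 0.0), (0.0, 0.0), 0.0) [nan nan nan]
leg 1 d [ 354.4 -228.4  213.8] r [-1.000e-03 -1.000e-03 -1.504e+00]$[0]: bad value
$[0]: bad value
$[0]: bad value
$[0]: bad value
  return _methods._mean(a, axis=axis, dtype=dtype,
  ret = um.true_divide(
```

View pics/w1.png

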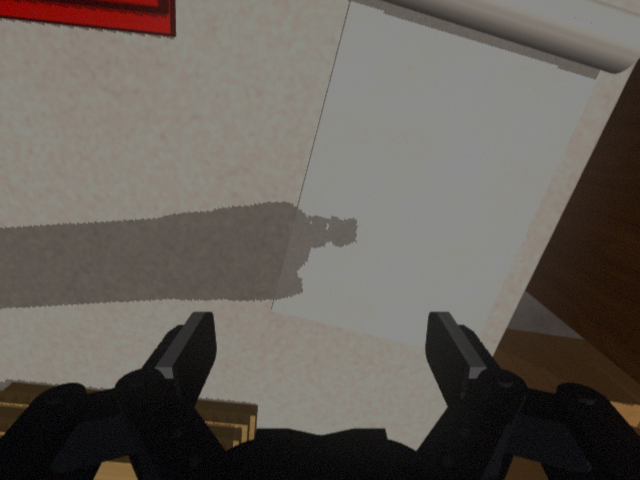

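The moves were refused, probably because every key must be present. The wrist view still shows the start pose, with a red look-alike at (90,15) and no rail in view. I'll resend with all the keys.

```bash
python3 -m handwheel '[{"gripper":0,"dx":30,"dy":-19,"dz":9,"rx":0,"ry":0,"rz":-0.12},{"gripper":0,"dx":59,"dy":-38,"dz":19,"rx":0,"ry":0,"rz":-0.24},{"gripper":0,"dx":89,"dy":-57,"dz":28,"rx":0,"ry":0,"rz":-0.36},{"gripper":0,"dx":89,"dy":-57,"dz":28,"rx":0,"ry":0,"rz":-0.376}]' &&
python3 -m handwheel '[{"gripper":0,"dx":34,"dy":-7,"dz":9,"rx":0,"ry":0,"rz":-0.12},{"gripper":0,"dx":69,"dy":-14,"dz":19,"rx":0,"ry":0,"rz":-0.24},{"gripper":0,"dx":103,"dy":-21,"dz":28,"rx":0,"ry":0,"rz":-0.36},{"gripper":0,"dx":103,"dy":-21,"dz":28,"rx":0,"ry":0,"rz":-0.376}]' &&
python3 -m handwheel '[{"gripper":0,"dx":34,"dy":6,"dz":9,"rx":0,"ry":0,"rz":-0.12},{"gripper":0,"dx":69,"dy":12,"dz":19,"rx":0,"ry":0,"rz":-0.24},{"gripper":0,"dx":104,"dy":19,"dz":28,"rx":0,"ry":0,"rz":-0.36},{"gripper":0,"dx":104,"dy":19,"dz":28,"rx":0,"ry":0,"rz":-0.376}]' &&
python3 -m handwheel '[{"gripper":0,"dx":30,"dy":19,"dz":9,"rx":0,"ry":0,"rz":-0.12},{"gripper":0,"dx":60,"dy":37,"dz":19,"rx":0,"ry":0,"rz":-0.24},{"gripper":0,"dx":90,"dy":56,"dz":28,"rx":0,"ry":0,"rz":-0.36},{"gripper":0,"dx":90,"dy":56,"dz":28,"rx":0,"ry":0,"rz":-0.376},{"gripper":0,"dx":90,"dy":56,"dz":28,"rx":0,"ry":0,"rz":-0.376}]'
python3 - <<'E'
from h import *
a=np.radians(11.35)
ty=np.array([np.cos(a),np.sin(a),0]);tz=np.array([0,0,-1.]);Rt=rotz(np.cross(ty,tz),tz)
print(r.observe()["joints"])
c,M,t=cam("wrist");save("w2.png",c["image"]);P=cloud(c,M,t)
hsv=cv2.cvtColor(c["image"],cv2.COLOR_RGB2HSV)
m=(hsv[...,0]>8)&(hsv[...,0]<28)&(hsv[...,1]>70)&(P[...,2]>31)&(P[...,2]<45)&(abs(P[...,0]-446)<100)&(abs(P[...,1]+289)<110)
Q=P[m];print(len(Q),cv2.minAreaRect(Q[:,:2].astype(np.float32)),np.median(Q,0))
legs(Rt,np.array([445.7,-289.3,39]),1)
E
```

```text
time: 0.48
tcp_pos: [241.3, -518.4, 223.2]
eef_rot: [0.946, 0.323, 0.002, -0.002]
contact_force: [1.9, 0.2, 0.8]
gripper_width: 85.3
finger_force: 0.0
time: 0.82
tcp_pos: [310.2, -439.6, 195.5]
eef_rot: [0.869, 0.494, 0.002, -0.002]
contact_force: [1.3, 1.1, -0.4]
gripper_width: 85.3
finger_force: 0.0
time: 1.15
tcp_pos: [380.3, -360.8, 167.7]
eef_rot: [0.762, 0.648, 0.002, -0.002]
contact_force: [1.4, 1.3, 0.3]
gripper_width: 85.4
finger_force: 0.0
time: 1.57
tcp_pos: [447.6, -287.2, 140.7]
eef_rot: [0.632, 0.775, 0.001, -0.001]
contact_force: [-0.6, -0.8, -0.3]
gripper_width: 85.7
finger_force: 0.0
[ 0.8681609   0.30269139 -0.42415307  1.76266503  0.13610874  1.10675478
  0.60237901]
7837 ((460.0981750488281, -307.74420166015625), (73.95306396484375, 200.1543426513672), 31.823450088500977) [ 445.91728571 -276.54606917   38.18885075]
leg 1 d [  0.   -0.7 102.1] r [-0.001 -0.001 -0.   ]
```

```bash
python3 -m handwheel '[{"gripper":0,"dx":0,"dy":-1,"dz":30,"rx":0,"ry":0,"rz":0},{"gripper":0,"dx":0,"dy":-1,"dz":60,"rx":0,"ry":0,"rz":0},{"gripper":0,"dx":0,"dy":-1,"dz":85,"rx":0,"ry":0,"rz":0},{"gripper":0,"dx":0,"dy":-1,"dz":96,"rx":0,"ry":0,"rz":0},{"gripper":0,"dx":0,"dy":-1,"dz":101,"rx":0,"ry":0,"rz":0}]' &&
python3 -m handwheel '[{"gripper":0.5,"dx":0,"dy":0,"dz":0,"rx":0,"ry":0,"rz":0},{"gripper":1,"dx":0,"dy":0,"dz":0,"rx":0,"ry":0,"rz":0},{"gripper":1,"dx":0,"dy":0,"dz":0,"rx":0,"ry":0,"rz":0},{"gripper":1,"dx":0,"dy":0,"dz":0,"rx":0,"ry":0,"rz":0},{"gripper":1,"dx":0,"dy":0,"dz":0,"rx":0,"ry":0,"rz":0}]' &&
python3 -m handwheel '[{"gripper":1,"dx":0,"dy":0,"dz":0,"rx":0,"ry":0,"rz":0},{"gripper":1,"dx":0,"dy":0,"dz":0,"rx":0,"ry":0,"rz":0},{"gripper":1,"dx":0,"dy":0,"dz":0,"rx":0,"ry":0,"rz":0},{"gripper":1,"dx":0,"dy":0,"dz":0,"rx":0,"ry":0,"rz":0}]'
```

```text
time: 2.03
tcp_pos: [443.6, -290.5, 38.6]
eef_rot: [0.635, 0.772, -0.0, -0.002]
contact_force: [1.2, -0.5, 1.0]
gripper_width: 85.3
finger_force: 0.0
time: 2.45
tcp_pos: [446.3, -289.9, 41.5]
eef_rot: [0.634, 0.774, 0.0, 0.001]
contact_force: [8.7, 1.8, 1.9]
gripper_width: 25.3
finger_force: 2.2
time: 2.78
tcp_pos: [446.4, -290.0, 41.6]
eef_rot: [0.634, 0.774, 0.0, 0.001]
contact_force: [-0.9, 0.5, 6.2]
gripper_width: 20.5
finger_force: 60.8
```

Gripped: the width is 20.5 mm with 61 N. Now lift and plan the move to the hover pose.

```bash
python3 -m handwheel '[{"gripper":1,"dx":0,"dy":0,"dz":-20,"rx":0,"ry":0,"rz":0},{"gripper":1,"dx":0,"dy":0,"dz":-55,"rx":0,"ry":0,"rz":0},{"gripper":1,"dx":0,"dy":0,"dz":-90,"rx":0,"ry":0,"rz":0},{"gripper":1,"dx":0,"dy":0,"dz":-120,"rx":0,"ry":0,"rz":0},{"gripper":1,"dx":0,"dy":0,"dz":-120,"rx":0,"ry":0,"rz":0}]'
python3 - <<'E'
from h import *
Rt=rotz(np.cross(bx,-bz),-bz)
pt=BO+BR@[-28,0,41+60];print(pt)
legs(Rt,pt,4)
# rail in hand, top view
c,M,t=cam("top");P=cloud(c,M,t);im=c["image"];hsv=cv2.cvtColor(im,cv2.COLOR_RGB2HSV)
m=(hsv[...,0]>10)&(hsv[...,0]<28)&(hsv[...,1]>70)&(P[...,2]>80)&(P[...,2]<180)&(abs(P[...,0]-446)<100)&(abs(P[...,1]+289)<110)
Q=P[m];print(len(Q),cv2.minAreaRect(Q[:,:2].astype(np.float32)),np.nanpercentile(Q[:,2],[5,50,95]),r.observe()["tcp_pos"])
E
```

```text
time: 3.2
tcp_pos: [448.5, -290.9, 167.0]
eef_rot: [0.634, 0.774, 0.0, 0.005]
contact_force: [1.5, -0.8, -1.3]
gripper_width: 20.5
finger_force: 59.7
[473.7290804   66.70144544 165.25357175]
leg 1 d [86.4 23.8 -0. ] r [-0.107  0.001  0.005]
leg 2 d [86.5 23.2  2.6] r [-0.107  0.001  0.005]
leg 3 d [86.7 22.3  5.1] r [-0.107  0.001  0.005]
leg 4 d [86.8 21.2  7.5] r [-0.107  0.001  0.005]
471 ((437.9280090332031, -248.78211975097656), (49.67514419555664, 75.4853286743164), 10.941573143005371) [135.4466476  144.10366916 167.95965532] [ 447.38642634 -290.49176538  163.97909394]
```

```bash
python3 -m handwheel '[{"gripper":1,"dx":20,"dy":6,"dz":-3,"rx":-0.03,"ry":0,"rz":0},{"gripper":1,"dx":50,"dy":14,"dz":-6,"rx":-0.06,"ry":0,"rz":0},{"gripper":1,"dx":80,"dy":22,"dz":-8,"rx":-0.1,"ry":0,"rz":0},{"gripper":1,"dx":110,"dy":30,"dz":-9,"rx":-0.13,"ry":0,"rz":0},{"gripper":1,"dx":140,"dy":39,"dz":-10,"rx":-0.16,"ry":0,"rz":0}]' &&
python3 -m handwheel '[{"gripper":1,"dx":30,"dy":8,"dz":1,"rx":-0.04,"ry":0,"rz":0},{"gripper":1,"dx":60,"dy":16,"dz":2,"rx":-0.08,"ry":0,"rz":0},{"gripper":1,"dx":90,"dy":24,"dz":3,"rx":-0.12,"ry":0,"rz":0},{"gripper":1,"dx":120,"dy":31,"dz":4,"rx":-0.15,"ry":0,"rz":0},{"gripper":1,"dx":120,"dy":31,"dz":4,"rx":-0.15,"ry":0,"rz":0}]'
python3 - <<'E'
from h import *
Rt=rotz(np.cross(bx,-bz),-bz)
pt=BO+BR@[-28,0,41+60]
print(r.observe()["joints"]);legs(Rt,pt,1)
E
```

```text
time: 3.67
tcp_pos: [455.0, -143.1, 168.9]
eef_rot: [0.632, 0.771, 0.062, 0.05]
contact_force: [0.4, 0.1, -1.1]
gripper_width: 20.3
finger_force: 59.6
time: 4.08
tcp_pos: [461.3, -15.1, 169.7]
eef_rot: [0.624, 0.766, 0.12, 0.097]
contact_force: [-0.5, 0.2, -2.2]
gripper_width: 20.6
finger_force: 59.6
[ 0.72256106 -0.09564829 -0.66328009  2.13203848 -0.1928052   0.79414971
  0.37248363]
leg 1 d [77.6 26.1 13.1] r [-0.128 -0.01   0.024]
```

```bash
python3 -m handwheel '[{"gripper":1,"dx":25,"dy":8,"dz":4,"rx":-0.04,"ry":0,"rz":0.01},{"gripper":1,"dx":50,"dy":17,"dz":8,"rx":-0.08,"ry":-0.01,"rz":0.02},{"gripper":1,"dx":77,"dy":26,"dz":13,"rx":-0.128,"ry":-0.01,"rz":0.024},{"gripper":1,"dx":77,"dy":26,"dz":13,"rx":-0.128,"ry":-0.01,"rz":0.024},{"gripper":1,"dx":77,"dy":26,"dz":13,"rx":-0.128,"ry":-0.01,"rz":0.024}]'
python3 - <<'E'
from h import *
Rt=rotz(np.cross(bx,-bz),-bz)
pt=BO+BR@[-28,0,41+60]
print(r.observe()["joints"]);legs(Rt,pt,1)
c,M,t=cam("top");save("top1.png",cv2.resize(c["image"][195:305,190:350],(800,550),interpolation=cv2.INTER_CUBIC));P=cloud(c,M,t)
L=(P-BO)@BR;hsv=cv2.cvtColor(c["image"],cv2.COLOR_RGB2HSV)
m=(hsv[...,0]>8)&(hsv[...,0]<28)&(hsv[...,1]>60)&(L[...,2]>60)&(L[...,2]<110)&(abs(L[...,1])<95)&(L[...,0]<10)&(L[...,0]>-70)
Q=L[m];print(len(Q),np.percentile(Q,[0,2,50,98,100],axis=0).round(1))
s=r.observe();print("tcp bed",(s["tcp_pos"]-BO)@BR)
E
```

```text
time: 4.5
tcp_pos: [474.7, 61.4, 165.4]
eef_rot: [0.627, 0.748, 0.165, 0.139]
contact_force: [-0.3, -0.7, -1.4]
gripper_width: 20.6
finger_force: 59.7
[ 0.65832692 -0.14971242 -0.7840691   2.20853933 -0.20666753  0.61174986
  0.17570492]
leg 1 d [ 5.4 -0.1  0.1] r [-0.001  0.002 -0.002]
911 [[-58.1 -84.6  60.1]
 [-53.  -82.1  64.7]
 [-19.3 -17.4  84. ]
 [ -3.4  72.2 104.7]
 [ -1.6  75.5 109. ]]
tcp bed [-27.55911061  -6.60255424 101.31390103]
```

View pics/top1.png

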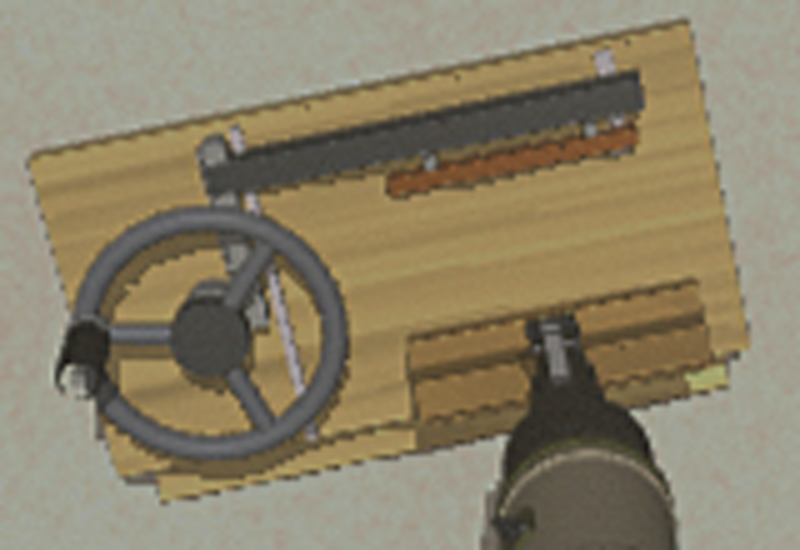

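The top view shows the rail square to the bed over the seat (crop around (560,350)), with the handle at (80,350). Now lower, staying slightly uphill of the ledge.

```bash
python3 -m handwheel '[{"gripper":1,"dx":4,"dy":2,"dz":12,"rx":0,"ry":0,"rz":0},{"gripper":1,"dx":4,"dy":2,"dz":26,"rx":0,"ry":0,"rz":0},{"gripper":1,"dx":4,"dy":2,"dz":40,"rx":0,"ry":0,"rz":0},{"gripper":1,"dx":4,"dy":2,"dz":50,"rx":0,"ry":0,"rz":0},{"gripper":1,"dx":4,"dy":2,"dz":50,"rx":0,"ry":0,"rz":0}]'
python3 -m handwheel '[{"gripper":1,"dx":0,"dy":0,"dz":3,"rx":0,"ry":0,"rz":0},{"gripper":1,"dx":0,"dy":0,"dz":6,"rx":0,"ry":0,"rz":0},{"gripper":1,"dx":0,"dy":0,"dz":6,"rx":0,"ry":0,"rz":0}]'
python3 - <<'E'
from h import *
s=r.observe();print("tcp bed",(s["tcp_pos"]-BO)@BR,"F bed",s["contact_force"]@BR);legs(rotz(by,-bz),BO+BR@[-28,0,41],1);print(s["joints"])
E
```

```text
time: 4.97
tcp_pos: [497.5, 66.7, 120.2]
eef_rot: [0.63, 0.747, 0.165, 0.138]
contact_force: [-0.0, 0.2, -1.9]
gripper_width: 20.4
finger_force: 59.6
time: 5.22
tcp_pos: [500.9, 68.1, 116.9]
eef_rot: [0.629, 0.747, 0.166, 0.14]
contact_force: [-0.7, -0.3, -2.0]
gripper_width: 20.3
finger_force: 59.7
tcp bed [-24.01005689  -3.46291402  45.81291506] F bed [-1.46058149 -0.16006465 -1.47816634]
leg 1 d [ 3.5 -4.   4.8] r [ 0.001  0.004 -0.006]
[ 0.66938711  0.04050845 -0.87594372  2.20900442  0.09622103  0.47056354
 -0.10401541]
```

```bash
python3 -m handwheel '[{"gripper":1,"dx":2,"dy":-1,"dz":1.5,"rx":0,"ry":0,"rz":0},{"gripper":1,"dx":2,"dy":-1,"dz":3,"rx":0,"ry":0,"rz":0},{"gripper":1,"dx":2,"dy":-1,"dz":3,"rx":0,"ry":0,"rz":0}]'
python3 -m handwheel '[{"gripper":1,"dx":0,"dy":0,"dz":1.5,"rx":0,"ry":0,"rz":0},{"gripper":1,"dx":0,"dy":0,"dz":1.5,"rx":0,"ry":0,"rz":0}]'
python3 - <<'E'
from h import *
s=r.observe();print("tcp bed",(s["tcp_pos"]-BO)@BR,"F bed",s["contact_force"]@BR);legs(rotz(by,-bz),BO+BR@[-28,0,41],1)
E
```

```text
time: 5.47
tcp_pos: [500.7, 70.8, 113.9]
eef_rot: [0.628, 0.747, 0.166, 0.14]
contact_force: [-0.1, -0.7, -3.1]
gripper_width: 20.7
finger_force: 59.7
time: 5.63
tcp_pos: [501.5, 70.8, 112.5]
eef_rot: [0.628, 0.747, 0.166, 0.14]
contact_force: [-0.3, 0.1, -1.7]
gripper_width: 20.9
finger_force: 59.7
tcp bed [-24.91455312  -0.91036293  41.34816889] F bed [-0.98907639  0.16951178 -1.43521651]
leg 1 d [ 0.9 -3.1  0.3] r [ 0.002  0.003 -0.005]
```

No contact yet, so I'll keep lowering in small steps.

```bash
python3 -m handwheel '[{"gripper":1,"dx":0,"dy":0,"dz":1.5,"rx":0,"ry":0,"rz":0},{"gripper":1,"dx":0,"dy":0,"dz":1.5,"rx":0,"ry":0,"rz":0}]'
python3 -m handwheel '[{"gripper":1,"dx":0,"dy":0,"dz":1.5,"rx":0,"ry":0,"rz":0},{"gripper":1,"dx":0,"dy":0,"dz":1.5,"rx":0,"ry":0,"rz":0}]'
python3 - <<'E'
from h import *
s=r.observe();print("tcp bed",(s["tcp_pos"]-BO)@BR,"F bed",s["contact_force"]@BR)
E
```

```text
time: 5.8
tcp_pos: [501.7, 70.9, 112.1]
eef_rot: [0.628, 0.747, 0.165, 0.141]
contact_force: [-27.6, -2.8, 32.9]
gripper_width: 20.7
finger_force: 65.5
time: 5.97
tcp_pos: [502.4, 70.9, 111.1]
eef_rot: [0.628, 0.747, 0.165, 0.141]
contact_force: [-31.7, -4.4, 38.7]
gripper_width: 20.4
finger_force: 69.1
tcp bed [-24.62137303  -0.9839909   39.62223445] F bed [-12.59550809   1.3276235   48.56588263]
```

Contact. Ease off, then slide downhill toward the ledge.

```bash
python3 -m handwheel '[{"gripper":1,"dx":0,"dy":0,"dz":-2.5,"rx":0,"ry":0,"rz":0},{"gripper":1,"dx":0,"dy":-2,"dz":-2.5,"rx":0,"ry":0,"rz":0},{"gripper":1,"dx":0,"dy":-3,"dz":-2.5,"rx":0,"ry":0,"rz":0},{"gripper":1,"dx":0,"dy":-3,"dz":-2.5,"rx":0,"ry":0,"rz":0}]'
python3 -m handwheel '[{"gripper":1,"dx":0,"dy":-1,"dz":0,"rx":0,"ry":0,"rz":0},{"gripper":1,"dx":0,"dy":-1,"dz":0,"rx":0,"ry":0,"rz":0}]'
python3 - <<'E'
from h import *
s=r.observe();print("tcp bed",(s["tcp_pos"]-BO)@BR,"F bed",s["contact_force"]@BR)
E
```

```text
time: 6.3
tcp_pos: [498.5, 70.2, 110.4]
eef_rot: [0.628, 0.747, 0.166, 0.14]
contact_force: [-0.4, 0.2, -2.6]
gripper_width: 20.4
finger_force: 62.2
time: 6.47
tcp_pos: [497.8, 70.2, 110.0]
eef_rot: [0.628, 0.747, 0.166, 0.14]
contact_force: [1.3, 0.3, -2.3]
gripper_width: 20.6
finger_force: 62.2
tcp bed [-29.2947996   -0.8757088   40.67116336] F bed [ 0.22580433  0.05769874 -2.61658962]
```

```bash
python3 -m handwheel '[{"gripper":1,"dx":0,"dy":-1,"dz":0,"rx":0,"ry":0,"rz":0},{"gripper":1,"dx":0,"dy":-1,"dz":0,"rx":0,"ry":0,"rz":0}]'
python3 -m handwheel '[{"gripper":1,"dx":0,"dy":-1,"dz":0,"rx":0,"ry":0,"rz":0},{"gripper":1,"dx":0,"dy":-1,"dz":0,"rx":0,"ry":0,"rz":0}]'
python3 - <<'E'
from h import *
s=r.observe();print("tcp bed",(s["tcp_pos"]-BO)@BR,"F bed",s["contact_force"]@BR)
E
```

```text
time: 6.63
tcp_pos: [497.5, 70.1, 110.1]
eef_rot: [0.628, 0.747, 0.166, 0.14]
contact_force: [1.1, 1.3, -1.6]
gripper_width: 20.7
finger_force: 62.2
time: 6.8
tcp_pos: [497.1, 70.1, 110.2]
eef_rot: [0.628, 0.747, 0.167, 0.141]
contact_force: [4.0, 1.2, -1.8]
gripper_width: 20.9
finger_force: 62.1
tcp bed [-29.8519881   -0.78545209  41.10391131] F bed [ 2.97549366  0.49916604 -3.42049479]
```

The rail is meeting the ledge: x is stalling at -29.9 and the force is rising. Settle it down and release.

```bash
python3 -m handwheel '[{"gripper":1,"dx":0,"dy":0,"dz":1,"rx":0,"ry":0,"rz":0},{"gripper":1,"dx":0,"dy":0,"dz":1.5,"rx":0,"ry":0,"rz":0},{"gripper":0.6,"dx":0,"dy":0,"dz":1,"rx":0,"ry":0,"rz":0},{"gripper":0.3,"dx":0,"dy":0,"dz":0,"rx":0,"ry":0,"rz":0},{"gripper":0,"dx":0,"dy":0,"dz":0,"rx":0,"ry":0,"rz":0}]'
python3 -m handwheel '[{"gripper":0,"dx":0,"dy":0,"dz":0,"rx":0,"ry":0,"rz":0},{"gripper":0,"dx":0,"dy":0,"dz":0,"rx":0,"ry":0,"rz":0},{"gripper":0,"dx":0,"dy":0,"dz":0,"rx":0,"ry":0,"rz":0},{"gripper":0,"dx":0,"dy":0,"dz":-10,"rx":0,"ry":0,"rz":0},{"gripper":0,"dx":0,"dy":0,"dz":-25,"rx":0,"ry":0,"rz":0}]'
python3 -m handwheel '[{"gripper":0,"dx":0,"dy":0,"dz":-25,"rx":0,"ry":0,"rz":0},{"gripper":0,"dx":0,"dy":0,"dz":-55,"rx":0,"ry":0,"rz":0},{"gripper":0,"dx":0,"dy":0,"dz":-85,"rx":0,"ry":0,"rz":0},{"gripper":0,"dx":0,"dy":0,"dz":-100,"rx":0,"ry":0,"rz":0},{"gripper":0,"dx":0,"dy":0,"dz":-100,"rx":0,"ry":0,"rz":0}]'
python3 - <<'E'
from h import *
s=r.observe();print("tcp bed",(s["tcp_pos"]-BO)@BR,"F",s["contact_force"]);print(s["joints"])
c,M,t=cam("scene");save("sc2.png",cv2.resize(c["image"][180:320,280:480],(800,560),interpolation=cv2.INTER_CUBIC))
P=cloud(c,M,t);L=(P-BO)@BR
m=(abs(L[...,1])<105)&(L[...,0]>-62)&(L[...,0]<10)&(L[...,2]>25)&(L[...,2]<48)
Q=L[m];print(len(Q),np.percentile(Q,[2,50,98],axis=0).round(1))
# handle: high points near wheel, both cams
for n in("scene","top"):
    if n=="top": c,M,t=cam(n);P=cloud(c,M,t);L=(P-BO)@BR
    m=(L[...,2]>68)&(L[...,2]<125)&(np.hypot(L[...,0]-15,L[...,1]-180)<95)&(c["image"].max(-1)<90)
    Q=L[m];print(n,len(Q),np.percentile(Q,[2,50,98],axis=0).round(1))
    if n=="scene":
        m=(L[...,2]>10)&(L[...,2]<48)&(abs(L[...,1])<110)&(L[...,0]>-70)&(L[...,0]<0);
    else: save("top2.png",cv2.resize(c["image"][195:305,190:350],(800,550),interpolation=cv2.INTER_CUBIC))
E
```

```text
time: 7.22
tcp_pos: [495.7, 69.7, 109.2]
eef_rot: [0.629, 0.747, 0.166, 0.14]
contact_force: [0.2, 0.1, -0.1]
gripper_width: 56.3
finger_force: 0.0
time: 7.63
tcp_pos: [485.0, 68.3, 131.2]
eef_rot: [0.628, 0.747, 0.166, 0.139]
contact_force: [0.6, 0.9, 0.2]
gripper_width: 85.8
finger_force: 0.0
time: 8.05
tcp_pos: [454.6, 62.0, 210.2]
eef_rot: [0.628, 0.747, 0.165, 0.143]
contact_force: [-0.3, -0.3, 1.2]
gripper_width: 85.7
finger_force: 0.0
tcp bed [-26.78801269  -1.20830637 150.02835626] F [-0.30562977 -0.29113687  1.17436024]
[ 0.26538893 -0.24673714 -0.41483062  2.19925357 -0.14789223  0.73183805
  0.10126325]
468 [[-38.2 -74.   25.3]
 [-20.3   1.5  33.5]
 [-15.6  77.6  37.6]]
scene 192 [[ 32.2 233.2  68.7]
 [ 40.5 241.3  88.1]
 [ 45.3 253.  109. ]]
top 86 [[ 22.3 230.9  69.5]
 [ 36.8 238.4  97.3]
 [ 41.6 254.1 117.9]]
```

View pics/sc2.png

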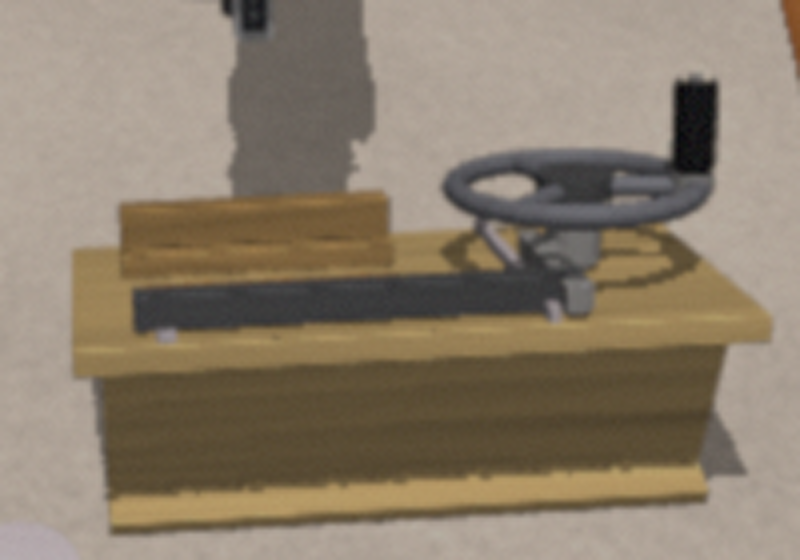

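View pics/top2.png

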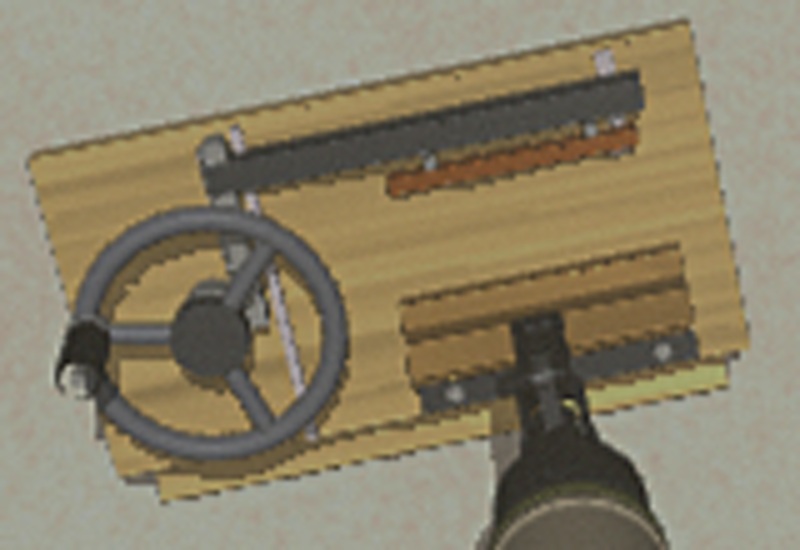

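The rail lies flat against the ledge, ridge up and centred (crop (545,320)); its ridge spans bed y -74 to 78. The handle is at crop (85,345). I'll fit the wheel ring for the hub position and plan the approach to the handle.

Run:
```python
from h import *
from scipy.optimize import least_squares
c,M,t=cam("top");P=cloud(c,M,t);L=(P-BO)@BR
hc=np.hypot(L[...,0]-15,L[...,1]-180)
dark=(c["image"].max(-1)<130)&(np.ptp(c["image"].astype(int),axis=-1)<30)
m=dark&(L[...,2]>42)&(L[...,2]<62)&(hc>50)&(hc<90);Q=L[m]
f=least_squares(lambda p:np.hypot(Q[:,0]-p[0],Q[:,1]-p[1])-p[2],[15,180,70],loss="soft_l1");print("ring",len(Q),f.x,np.median(Q[:,2]))
# handle end-cap / sides by ray: pixel rays of dark handle pixels in scene cam at plane z=85
d,M2,t2=cam("scene");P2=cloud(d,M2,t2);L2=(P2-BO)@BR
m=(L2[...,2]>72)&(L2[...,2]<100)&(np.hypot(L2[...,0]-15,L2[...,1]-180)<95)&(d["image"].max(-1)<90);Q=L2[m]
f=least_squares(lambda p:np.hypot(Q[:,0]-p[0],Q[:,1]-p[1])-12.5,[30,243],loss="soft_l1");print("handle scene",len(Q),f.x)
m=dark&(L[...,2]>72)&(L[...,2]<106)&(hc<95);Q=L[m]
f=least_squares(lambda p:np.hypot(Q[:,0]-p[0],Q[:,1]-p[1])-12.5,[30,243],loss="soft_l1");print("handle top",len(Q),f.x)
g=BR@[31,243,88];print("grip tcp",BO+g)
legs(rotz(by,-bz),BO+BR@[31,243,140],2)
# pad
im=c["image"].astype(int);m=(im[...,0]-im[...,2]>60)&(im[...,0]<190)&(L[...,2]>8)&(L[...,2]<22)&(L[...,0]>20)&(abs(L[...,1])<80);print("pad",m.sum(),np.percentile(L[m],[3,50,97],axis=0))
```

```text
ring 713 [ 14.99108438 179.36333154  67.41169095] 53.991609384350404
handle scene 128 [ 30.11312232 245.53715024]
handle top 49 [ 28.00515869 244.19216189]
grip tcp [488.64463216 316.30821355 178.40604796]
leg 1 d [120.7  29.3   3.8] r [0.001 0.002 0.001]
leg 2 d [120.8  29.2   4. ] r [0.001 0.002 0.001]
pad 169 [[ 27.04031732 -64.29277896   8.48339899]
 [ 63.30359778   3.78836608  15.4929509 ]
 [ 69.29544351  67.24240493  21.33059579]]
```

```bash
python3 -m handwheel '[{"gripper":0,"dx":30,"dy":7,"dz":1,"rx":0,"ry":0,"rz":0},{"gripper":0,"dx":60,"dy":14,"dz":2,"rx":0,"ry":0,"rz":0},{"gripper":0,"dx":90,"dy":21,"dz":3,"rx":0,"ry":0,"rz":0},{"gripper":0,"dx":121,"dy":29,"dz":4,"rx":0,"ry":0,"rz":0}]'
python3 -m handwheel '[{"gripper":0,"dx":30,"dy":7,"dz":1,"rx":0,"ry":0,"rz":0},{"gripper":0,"dx":60,"dy":14,"dz":2,"rx":0,"ry":0,"rz":0},{"gripper":0,"dx":90,"dy":21,"dz":3,"rx":0,"ry":0,"rz":0},{"gripper":0,"dx":121,"dy":29,"dz":4,"rx":0,"ry":0,"rz":0},{"gripper":0,"dx":121,"dy":29,"dz":4,"rx":0,"ry":0,"rz":0}]'
python3 - <<'E'
from h import *
s=r.observe();print("tcp bed",(s["tcp_pos"]-BO)@BR,"F",s["contact_force"]);print(s["joints"])
legs(rotz(by,-bz),BO+BR@[29.5,243.5,88],1)
E
```

```text
time: 8.58
tcp_pos: [460.8, 187.6, 216.0]
eef_rot: [0.628, 0.747, 0.165, 0.141]
contact_force: [1.3, -1.5, -0.5]
gripper_width: 85.2
finger_force: 0.0
time: 9.0
tcp_pos: [467.1, 316.7, 225.2]
eef_rot: [0.626, 0.749, 0.167, 0.138]
contact_force: [-1.3, -0.1, 0.8]
gripper_width: 85.4
finger_force: 0.0
tcp bed [ 31.59355548 247.16573206 139.36510903] F [-1.30833856 -0.05913935  0.80131336]
[ 0.15759605  0.09094703 -0.98994555  1.90832292  0.43807211  0.86748889
 -0.87162509]
leg 1 d [-3.8 -2.1 51.4] r [ 0.001 -0.002 -0.001]
```

```bash
python3 -m handwheel '[{"gripper":0,"dx":-4,"dy":-2,"dz":5,"rx":0,"ry":0,"rz":0},{"gripper":0,"dx":-4,"dy":-2,"dz":20,"rx":0,"ry":0,"rz":0},{"gripper":0,"dx":-4,"dy":-2,"dz":35,"rx":0,"ry":0,"rz":0},{"gripper":0,"dx":-4,"dy":-2,"dz":48,"rx":0,"ry":0,"rz":0},{"gripper":0,"dx":-4,"dy":-2,"dz":51,"rx":0,"ry":0,"rz":0}]'
python3 -m handwheel '[{"gripper":0.4,"dx":0,"dy":0,"dz":0,"rx":0,"ry":0,"rz":0},{"gripper":0.6,"dx":0,"dy":0,"dz":0,"rx":0,"ry":0,"rz":0},{"gripper":1,"dx":0,"dy":0,"dz":0,"rx":0,"ry":0,"rz":0},{"gripper":1,"dx":0,"dy":0,"dz":0,"rx":0,"ry":0,"rz":0},{"gripper":1,"dx":0,"dy":0,"dz":0,"rx":0,"ry":0,"rz":0}]'
python3 -m handwheel '[{"gripper":1,"dx":0,"dy":0,"dz":0,"rx":0,"ry":0,"rz":0},{"gripper":1,"dx":0,"dy":0,"dz":0,"rx":0,"ry":0,"rz":0},{"gripper":1,"dx":0,"dy":0,"dz":0,"rx":0,"ry":0,"rz":0}]'
cat > th.py <<'E'
from h import *
import sys
s=r.observe();b=(s["tcp_pos"]-BO)@BR;q=b-[15,179.4,0];th=np.arctan2(q[0],q[1]);print("tcp bed",b.round(1),"F bed",(s["contact_force"]@BR).round(1),"theta",th.round(3),"rad",np.hypot(q[0],q[1]).round(1),s["joints"].round(2))
# next 5 positions on the circle, step st, as tool shifts
th=float(sys.argv[1]) if len(sys.argv)>1 else th
st=float(sys.argv[2]) if len(sys.argv)>2 else .2
n=int(sys.argv[3]) if len(sys.argv)>3 else 1
for k in range(n):
    a=th+5*k*st;print(round(a,3),[(round(65*(np.cos(a+st*i)-np.cos(a)),1),round(65*(np.sin(a+st*i)-np.sin(a)),1)) for i in range(1,6)])
E
python3 th.py
```

```text
time: 9.42
tcp_pos: [488.0, 306.8, 175.0]
eef_rot: [0.629, 0.747, 0.163, 0.141]
contact_force: [0.0, -1.1, -0.6]
gripper_width: 85.3
finger_force: 0.0
time: 9.83
tcp_pos: [487.8, 310.8, 178.9]
eef_rot: [0.627, 0.748, 0.166, 0.142]
contact_force: [-0.0, -0.1, -0.9]
gripper_width: 25.5
finger_force: 0.0
time: 10.08
tcp_pos: [487.8, 310.8, 179.1]
eef_rot: [0.627, 0.748, 0.166, 0.142]
contact_force: [-2.6, -3.0, 5.6]
gripper_width: 23.5
finger_force: 58.3
tcp bed [ 29.7 237.8  89.4] F bed [-0.4 -2.5  6.4] theta 0.247 rad 60.2 [ 0.1   0.19 -0.94  1.94  0.59  0.8  -0.98]
0.247 [(np.float64(-4.4), np.float64(12.2)), (np.float64(-11.2), np.float64(23.3)), (np.float64(-20.0), np.float64(32.8)), (np.float64(-30.5), np.float64(40.4)), (np.float64(-42.3), np.float64(45.7))]
```

The grip is about 5 mm off centre along the pads, so I'll re-centre.

```bash
python3 -m handwheel '[{"gripper":0.55,"dx":0,"dy":0,"dz":0,"rx":0,"ry":0,"rz":0},{"gripper":0.55,"dx":0,"dy":0,"dz":0,"rx":0,"ry":0,"rz":0},{"gripper":0.55,"dx":3,"dy":0,"dz":0,"rx":0,"ry":0,"rz":0},{"gripper":0.55,"dx":6,"dy":0,"dz":0,"rx":0,"ry":0,"rz":0},{"gripper":0.55,"dx":6,"dy":0,"dz":0,"rx":0,"ry":0,"rz":0}]'
python3 -m handwheel '[{"gripper":1,"dx":0,"dy":0,"dz":0,"rx":0,"ry":0,"rz":0},{"gripper":1,"dx":0,"dy":0,"dz":0,"rx":0,"ry":0,"rz":0},{"gripper":1,"dx":0,"dy":0,"dz":0,"rx":0,"ry":0,"rz":0},{"gripper":1,"dx":0,"dy":0,"dz":0,"rx":0,"ry":0,"rz":0}]'
python3 th.py 0.22 0.15 2
```

```text
time: 10.5
tcp_pos: [486.4, 317.5, 178.2]
eef_rot: [0.627, 0.748, 0.165, 0.141]
contact_force: [-0.3, 0.7, -0.3]
gripper_width: 38.5
finger_force: 0.0
time: 10.83
tcp_pos: [486.5, 316.9, 178.3]
eef_rot: [0.627, 0.748, 0.165, 0.141]
contact_force: [-2.4, 0.7, 3.8]
gripper_width: 23.9
finger_force: 58.5
tcp bed [ 29.2 244.   88.7] F bed [-0.4  1.2  4.4] theta 0.216 rad 66.1 [ 0.09  0.2  -0.94  1.94  0.6   0.81 -1.  ]
0.22 [(np.float64(-2.8), np.float64(9.3)), (np.float64(-7.0), np.float64(18.1)), (np.float64(-12.5), np.float64(26.2)), (np.float64(-19.1), np.float64(33.3)), (np.float64(-26.7), np.float64(39.4))]
0.97 [(np.float64(-8.4), np.float64(4.9)), (np.float64(-17.5), np.float64(8.5)), (np.float64(-27.0), np.float64(10.6)), (np.float64(-36.7), np.float64(11.4)), (np.float64(-46.4), np.float64(10.7))]
```

Radius is 66 mm and theta 0.216. Start turning.

```bash
python3 -m handwheel '[{"gripper":1,"dx":-2.8,"dy":9.3,"dz":0,"rx":0,"ry":0,"rz":0},{"gripper":1,"dx":-7,"dy":18.1,"dz":0,"rx":0,"ry":0,"rz":0},{"gripper":1,"dx":-12.5,"dy":26.2,"dz":0,"rx":0,"ry":0,"rz":0},{"gripper":1,"dx":-19.1,"dy":33.3,"dz":0,"rx":0,"ry":0,"rz":0},{"gripper":1,"dx":-26.7,"dy":39.4,"dz":0,"rx":0,"ry":0,"rz":0}]'
python3 th.py 0.97 0.2 2
```

```text
time: 11.25
tcp_pos: [527.1, 296.3, 195.2]
eef_rot: [0.627, 0.748, 0.165, 0.141]
contact_force: [-5.2, 0.2, 2.1]
gripper_width: 23.2
finger_force: 58.7
tcp bed [ 69.1 216.5  88.7] F bed [-3.8  1.2  4. ] theta 0.97 rad 65.6 [ 0.15  0.23 -0.92  1.87  0.57  0.83 -0.89]
0.97 [(np.float64(-11.4), np.float64(6.2)), (np.float64(-23.8), np.float64(10.1)), (np.float64(-36.7), np.float64(11.4)), (np.float64(-49.6), np.float64(10.1)), (np.float64(-62.0), np.float64(6.3))]
1.97 [(np.float64(-11.4), np.float64(-6.2)), (np.float64(-21.3), np.float64(-14.6)), (np.float64(-29.4), np.float64(-24.7)), (np.float64(-35.3), np.float64(-36.3)), (np.float64(-38.8), np.float64(-48.8))]
```

Tracking is exact.

```bash
python3 -m handwheel '[{"gripper":1,"dx":-11.4,"dy":6.2,"dz":0,"rx":0,"ry":0,"rz":0},{"gripper":1,"dx":-23.8,"dy":10.1,"dz":0,"rx":0,"ry":0,"rz":0},{"gripper":1,"dx":-36.7,"dy":11.4,"dz":0,"rx":0,"ry":0,"rz":0},{"gripper":1,"dx":-49.6,"dy":10.1,"dz":0,"rx":0,"ry":0,"rz":0},{"gripper":1,"dx":-62,"dy":6.3,"dz":0,"rx":0,"ry":0,"rz":0}]'
python3 -m handwheel '[{"gripper":1,"dx":-11.4,"dy":-6.2,"dz":0,"rx":0,"ry":0,"rz":0},{"gripper":1,"dx":-21.3,"dy":-14.6,"dz":0,"rx":0,"ry":0,"rz":0},{"gripper":1,"dx":-29.4,"dy":-24.7,"dz":0,"rx":0,"ry":0,"rz":0},{"gripper":1,"dx":-35.3,"dy":-36.3,"dz":0,"rx":0,"ry":0,"rz":0},{"gripper":1,"dx":-38.8,"dy":-48.8,"dz":0,"rx":0,"ry":0,"rz":0}]'
python3 th.py 2.97 0.2 2
```

```text
time: 11.67
tcp_pos: [542.8, 235.8, 197.4]
eef_rot: [0.627, 0.748, 0.165, 0.141]
contact_force: [-6.7, 5.1, -2.7]
gripper_width: 23.5
finger_force: 59.0
time: 12.08
tcp_pos: [506.0, 190.7, 176.8]
eef_rot: [0.627, 0.748, 0.166, 0.141]
contact_force: [2.4, 13.1, -9.7]
gripper_width: 23.7
finger_force: 59.3
tcp bed [ 25.6 116.3  88.8] F bed [  0.2  12.5 -10.8] theta 2.976 rad 64.0 [ 0.44  0.04 -0.95  2.05  0.28  0.66 -0.51]
2.97 [(np.float64(-0.9), np.float64(-12.9)), (np.float64(0.7), np.float64(-25.8)), (np.float64(4.9), np.float64(-38.1)), (np.float64(11.5), np.float64(-49.3)), (np.float64(20.1), np.float64(-59.0))]
3.97 [(np.float64(10.4), np.float64(-7.8)), (np.float64(22.1), np.float64(-13.3)), (np.float64(34.7), np.float64(-16.4)), (np.float64(47.7), np.float64(-17.0)), (np.float64(60.5), np.float64(-15.0))]
```

Small radial load, so I'll add about 1.5 mm of relief in +x and 0.7 mm in z.

```bash
python3 -m handwheel '[{"gripper":1,"dx":0.5,"dy":-12.9,"dz":0.7,"rx":0,"ry":0,"rz":0},{"gripper":1,"dx":2.2,"dy":-25.8,"dz":0.7,"rx":0,"ry":0,"rz":0},{"gripper":1,"dx":6.4,"dy":-38.1,"dz":0.7,"rx":0,"ry":0,"rz":0},{"gripper":1,"dx":13,"dy":-49.3,"dz":0.7,"rx":0,"ry":0,"rz":0},{"gripper":1,"dx":21.6,"dy":-59,"dz":0.7,"rx":0,"ry":0,"rz":0}]'
python3 th.py 3.97 0.2 2
```

```text
time: 12.5
tcp_pos: [450.7, 200.9, 152.1]
eef_rot: [0.628, 0.747, 0.165, 0.143]
contact_force: [0.3, -1.9, 6.6]
gripper_width: 23.5
finger_force: 61.2
tcp bed [-32.5 136.1  88.6] F bed [ 2.8 -1.9  6. ] theta -2.309 rad 64.3 [ 0.42 -0.06 -0.98  2.18  0.21  0.6  -0.55]
3.97 [(np.float64(10.4), np.float64(-7.8)), (np.float64(22.1), np.float64(-13.3)), (np.float64(34.7), np.float64(-16.4)), (np.float64(47.7), np.float64(-17.0)), (np.float64(60.5), np.float64(-15.0))]
4.97 [(np.float64(12.2), np.float64(4.5)), (np.float64(23.2), np.float64(11.4)), (np.float64(32.6), np.float64(20.3)), (np.float64(40.1), np.float64(30.9)), (np.float64(45.3), np.float64(42.8))]
```

```bash
python3 -m handwheel '[{"gripper":1,"dx":10.4,"dy":-7.8,"dz":-0.5,"rx":0,"ry":0,"rz":0},{"gripper":1,"dx":22.1,"dy":-13.3,"dz":-0.5,"rx":0,"ry":0,"rz":0},{"gripper":1,"dx":34.7,"dy":-16.4,"dz":-0.5,"rx":0,"ry":0,"rz":0},{"gripper":1,"dx":47.7,"dy":-17,"dz":-0.5,"rx":0,"ry":0,"rz":0},{"gripper":1,"dx":60.5,"dy":-15,"dz":-0.5,"rx":0,"ry":0,"rz":0}]'
python3 th.py
python3 -m handwheel '[{"gripper":1,"dx":12.2,"dy":4.5,"dz":0,"rx":0,"ry":0,"rz":0},{"gripper":1,"dx":23.2,"dy":11.4,"dz":0,"rx":0,"ry":0,"rz":0},{"gripper":1,"dx":32.6,"dy":20.3,"dz":0,"rx":0,"ry":0,"rz":0},{"gripper":1,"dx":40.1,"dy":30.9,"dz":0,"rx":0,"ry":0,"rz":0},{"gripper":1,"dx":45.3,"dy":42.8,"dz":0,"rx":0,"ry":0,"rz":0}]'
python3 th.py 5.97 0.15 3
```

```text
time: 12.92
tcp_pos: [426.0, 258.9, 145.6]
eef_rot: [0.627, 0.748, 0.165, 0.143]
contact_force: [-2.4, -3.9, 7.3]
gripper_width: 23.5
finger_force: 61.5
tcp bed [-48.  197.6  88.6] F bed [ 0.3 -3.4  8. ] theta -1.289 rad 65.6 [ 0.37  0.01 -1.12  2.16  0.42  0.65 -0.87]
-1.289 [(np.float64(12.0), np.float64(4.8)), (np.float64(22.9), np.float64(12.0)), (np.float64(32.1), np.float64(21.1)), (np.float64(39.3), np.float64(31.9)), (np.float64(44.2), np.float64(43.9))]
time: 13.33
tcp_pos: [457.0, 310.7, 164.0]
eef_rot: [0.627, 0.748, 0.165, 0.143]
contact_force: [-6.2, -9.6, 14.6]
gripper_width: 23.6
finger_force: 62.3
tcp bed [ -4.2 243.1  88.5] F bed [-1.  -8.3 16.5] theta -0.293 rad 66.5 [ 0.22  0.19 -1.11  2.01  0.65  0.8  -1.08]
5.97 [(np.float64(2.3), np.float64(9.5)), (np.float64(3.2), np.float64(19.2)), (np.float64(2.6), np.float64(28.9)), (np.float64(0.5), np.float64(38.4)), (np.float64(-2.9), np.float64(47.5))]
6.72 [(np.float64(-4.8), np.float64(8.5)), (np.float64(-10.8), np.float64(16.2)), (np.float64(-17.8), np.float64(22.9)), (np.float64(-25.8), np.float64(28.5)), (np.float64(-34.5), np.float64(32.8))]
7.47 [(np.float64(-9.3), np.float64(3.0)), (np.float64(-18.9), np.float64(4.5)), (np.float64(-28.6), np.float64(4.6)), (np.float64(-38.3), np.float64(3.2)), (np.float64(-47.6), np.float64(0.4))]
```

```bash
python3 -m handwheel '[{"gripper":1,"dx":1.3,"dy":9.5,"dz":-0.8,"rx":0,"ry":0,"rz":0},{"gripper":1,"dx":2.2,"dy":19.2,"dz":-0.8,"rx":0,"ry":0,"rz":0},{"gripper":1,"dx":1.6,"dy":28.9,"dz":-0.8,"rx":0,"ry":0,"rz":0},{"gripper":1,"dx":-0.5,"dy":38.4,"dz":-0.8,"rx":0,"ry":0,"rz":0}]'
python3 th.py 6.57 0.1 2
```

```text
time: 13.67
tcp_pos: [490.4, 316.6, 180.1]
eef_rot: [0.627, 0.748, 0.165, 0.141]
contact_force: [-2.5, 0.0, -3.5]
gripper_width: 23.6
finger_force: 60.6
tcp bed [ 33.3 243.   88.8] F bed [-3.7  0.5 -2.1] theta 0.28 rad 66.2 [ 0.21  0.25 -1.09  1.92  0.67  0.85 -1.04]
6.57 [(np.float64(-2.1), np.float64(6.1)), (np.float64(-4.9), np.float64(12.0)), (np.float64(-8.2), np.float64(17.6)), (np.float64(-12.1), np.float64(22.8)), (np.float64(-16.4), np.float64(27.6))]
7.07 [(np.float64(-4.8), np.float64(4.4)), (np.float64(-10.1), np.float64(8.2)), (np.float64(-15.7), np.float64(11.5)), (np.float64(-21.5), np.float64(14.2)), (np.float64(-27.7), np.float64(16.4))]
```

```bash
python3 -m handwheel '[{"gripper":1,"dx":-2.1,"dy":6.1,"dz":0,"rx":0,"ry":0,"rz":0},{"gripper":1,"dx":-4.9,"dy":12,"dz":0,"rx":0,"ry":0,"rz":0},{"gripper":1,"dx":-8.2,"dy":17.6,"dz":0,"rx":0,"ry":0,"rz":0}]'
python3 th.py 6.87 0.1
```

```text
time: 13.92
tcp_pos: [507.7, 311.2, 187.7]
eef_rot: [0.627, 0.748, 0.165, 0.141]
contact_force: [2.5, 4.7, -8.4]
gripper_width: 23.7
finger_force: 60.1
tcp bed [ 51.1 234.6  88.9] F bed [-0.6  4.2 -9. ] theta 0.579 rad 65.9 [ 0.23  0.27 -1.08  1.89  0.67  0.86 -1.  ]
6.87 [(np.float64(-3.9), np.float64(5.2)), (np.float64(-8.2), np.float64(10.0)), (np.float64(-13.1), np.float64(14.4)), (np.float64(-18.3), np.float64(18.2)), (np.float64(-23.9), np.float64(21.5))]
```

```bash
python3 -m handwheel '[{"gripper":1,"dx":-3.9,"dy":5.2,"dz":0.3,"rx":0,"ry":0,"rz":0},{"gripper":1,"dx":-8.2,"dy":10,"dz":0.5,"rx":0,"ry":0,"rz":0}]'
python3 th.py 7.07 0.1
```

```text
time: 14.08
tcp_pos: [518.3, 304.6, 191.9]
eef_rot: [0.627, 0.748, 0.165, 0.141]
contact_force: [-1.1, 1.9, -2.9]
gripper_width: 23.6
finger_force: 60.5
tcp bed [ 61.2 226.2  88.8] F bed [-2.   2.  -2.3] theta 0.779 rad 65.8 [ 0.25  0.28 -1.08  1.87  0.67  0.86 -0.97]
7.07 [(np.float64(-4.8), np.float64(4.4)), (np.float64(-10.1), np.float64(8.2)), (np.float64(-15.7), np.float64(11.5)), (np.float64(-21.5), np.float64(14.2)), (np.float64(-27.7), np.float64(16.4))]
```

```bash
python3 -m handwheel '[{"gripper":1,"dx":-4.8,"dy":4.4,"dz":0,"rx":0,"ry":0,"rz":0},{"gripper":1,"dx":-10.1,"dy":8.2,"dz":0,"rx":0,"ry":0,"rz":0}]'
python3 th.py 7.27 0.1
python3 -m handwheel '[{"gripper":1,"dx":-5.6,"dy":3.3,"dz":0,"rx":0,"ry":0,"rz":0}]'
python3 th.py 7.37 0.08
```

```text
time: 14.25
tcp_pos: [527.4, 295.8, 195.4]
eef_rot: [0.627, 0.748, 0.165, 0.141]
contact_force: [0.1, 3.2, -5.5]
gripper_width: 23.5
finger_force: 60.3
tcp bed [ 69.4 215.9  88.8] F bed [-1.7  3.1 -5.2] theta 0.979 rad 65.5 [ 0.27  0.28 -1.08  1.87  0.66  0.86 -0.94]
7.27 [(np.float64(-5.6), np.float64(3.3)), (np.float64(-11.5), np.float64(6.0)), (np.float64(-17.6), np.float64(8.2)), (np.float64(-23.9), np.float64(9.7)), (np.float64(-30.4), np.float64(10.5))]
time: 14.33
tcp_pos: [531.3, 290.8, 196.8]
eef_rot: [0.627, 0.748, 0.165, 0.141]
contact_force: [0.4, 3.5, -6.8]
gripper_width: 23.5
finger_force: 60.3
tcp bed [ 72.7 210.3  88.9] F bed [-2.   3.4 -6.6] theta 1.079 rad 65.5 [ 0.28  0.28 -1.08  1.86  0.65  0.86 -0.92]
7.37 [(np.float64(-4.7), np.float64(2.2)), (np.float64(-9.6), np.float64(4.1)), (np.float64(-14.5), np.float64(5.5)), (np.float64(-19.6), np.float64(6.6)), (np.float64(-24.8), np.float64(7.2))]
```

```bash
python3 -m handwheel '[{"gripper":1,"dx":-4.7,"dy":2.2,"dz":0,"rx":0,"ry":0,"rz":0}]'
python3 th.py 7.45 0.08
python3 -m handwheel '[{"gripper":1,"dx":-4.8,"dy":1.9,"dz":0.3,"rx":0,"ry":0,"rz":0}]'
python3 th.py 7.53 0.08
```

```text
time: 14.42
tcp_pos: [532.2, 289.2, 197.3]
eef_rot: [0.626, 0.749, 0.166, 0.139]
contact_force: [-3.2, 22.8, -19.0]
gripper_width: 23.6
finger_force: 59.6
tcp bed [ 73.4 208.6  89. ] F bed [ -7.2  23.  -17.6] theta 1.107 rad 65.3 [ 0.3   0.28 -1.09  1.86  0.64  0.85 -0.91]
7.45 [(np.float64(-4.9), np.float64(1.9)), (np.float64(-9.8), np.float64(3.3)), (np.float64(-14.9), np.float64(4.4)), (np.float64(-20.1), np.float64(5.0)), (np.float64(-25.3), np.float64(5.2))]
time: 14.5
tcp_pos: [532.4, 288.8, 197.3]
eef_rot: [0.624, 0.751, 0.168, 0.137]
contact_force: [-8.7, 34.1, -22.8]
gripper_width: 23.6
finger_force: 59.7
tcp bed [ 73.6 208.2  89. ] F bed [-12.   35.1 -19.6] theta 1.114 rad 65.3 [ 0.31  0.28 -1.09  1.86  0.63  0.85 -0.9 ]
7.53 [(np.float64(-5.0), np.float64(1.5)), (np.float64(-10.1), np.float64(2.5)), (np.float64(-15.2), np.float64(3.2)), (np.float64(-20.4), np.float64(3.4)), (np.float64(-25.6), np.float64(3.2))]
```

Hard stop: theta stalls at 1.11 and the force jumps. Hold, relax the push, then open and withdraw along the handle axis.

```bash
python3 -m handwheel '[{"gripper":1,"dx":0,"dy":0,"dz":0,"rx":0,"ry":0,"rz":0},{"gripper":1,"dx":0,"dy":0,"dz":0,"rx":0,"ry":0,"rz":0},{"gripper":1,"dx":0,"dy":0,"dz":0,"rx":0,"ry":0,"rz":0},{"gripper":1,"dx":4,"dy":-1.5,"dz":-0.3,"rx":0,"ry":0,"rz":0},{"gripper":1,"dx":6.5,"dy":-2.5,"dz":-0.5,"rx":0,"ry":0,"rz":0}]'
python3 th.py
python3 -m handwheel '[{"gripper":0.6,"dx":0,"dy":0,"dz":0,"rx":0,"ry":0,"rz":0},{"gripper":0.4,"dx":0,"dy":0,"dz":0,"rx":0,"ry":0,"rz":0},{"gripper":0.3,"dx":0,"dy":0,"dz":0,"rx":0,"ry":0,"rz":0},{"gripper":0.3,"dx":0,"dy":0,"dz":0,"rx":0,"ry":0,"rz":0}]'
python3 th.py
python3 -m handwheel '[{"gripper":0.3,"dx":0,"dy":0,"dz":-15,"rx":0,"ry":0,"rz":0},{"gripper":0.3,"dx":0,"dy":0,"dz":-35,"rx":0,"ry":0,"rz":0},{"gripper":0.3,"dx":0,"dy":0,"dz":-55,"rx":0,"ry":0,"rz":0},{"gripper":0.3,"dx":0,"dy":0,"dz":-75,"rx":0,"ry":0,"rz":0},{"gripper":0.3,"dx":0,"dy":0,"dz":-75,"rx":0,"ry":0,"rz":0}]'
python3 - <<'E'
from h import *
c,M,t=cam("scene");L=(cloud(c,M,t)-BO)@BR;d,M,t=cam("top");print(r.observe()["joints"].round(2))
m=(L[...,2]>72)&(L[...,2]<100)&(np.hypot(L[...,0]-15,L[...,1]-180)<95)&(c["image"].max(-1)<90);Q=L[m]
print("handle surf",len(Q),np.median(Q,0))
save("end.png",np.hstack([cv2.resize(c["image"][190:310,290:470],(400,267)),cv2.resize(d["image"][195:305,190:350],(400,267))]))
E
```

```text
time: 14.92
tcp_pos: [531.9, 289.7, 197.1]
eef_rot: [0.626, 0.749, 0.165, 0.141]
contact_force: [4.6, 5.0, -9.6]
gripper_width: 23.6
finger_force: 60.6
tcp bed [ 73.2 209.1  88.9] F bed [  0.8   4.1 -11. ] theta 1.099 rad 65.4 [ 0.29  0.28 -1.09  1.86  0.65  0.86 -0.92]
1.099 [(np.float64(-12.1), np.float64(4.7)), (np.float64(-24.9), np.float64(6.9)), (np.float64(-37.8), np.float64(6.6)), (np.float64(-50.5), np.float64(3.7)), (np.float64(-62.3), np.float64(-1.7))]
time: 15.25
tcp_pos: [533.6, 287.8, 198.2]
eef_rot: [0.627, 0.748, 0.165, 0.142]
contact_force: [-0.8, -0.6, -0.3]
gripper_width: 59.9
finger_force: 0.0
tcp bed [ 74.9 206.9  89.4] F bed [-0.9 -0.4  0.1] theta 1.14 rad 65.9 [ 0.29  0.28 -1.08  1.86  0.65  0.86 -0.92]
1.14 [(np.float64(-12.3), np.float64(4.2)), (np.float64(-25.1), np.float64(5.9)), (np.float64(-38.1), np.float64(5.0)), (np.float64(-50.6), np.float64(1.6)), (np.float64(-62.2), np.float64(-4.3))]
time: 15.67
tcp_pos: [501.5, 284.9, 269.5]
eef_rot: [0.626, 0.748, 0.167, 0.143]
contact_force: [0.6, 1.1, 0.4]
gripper_width: 59.6
finger_force: 0.0
[ 0.46  0.1  -1.2   1.83  0.4   0.93 -0.73]
handle surf 153 [ 83.32320943 206.96396781  86.87741946]
```

View pics/end.png

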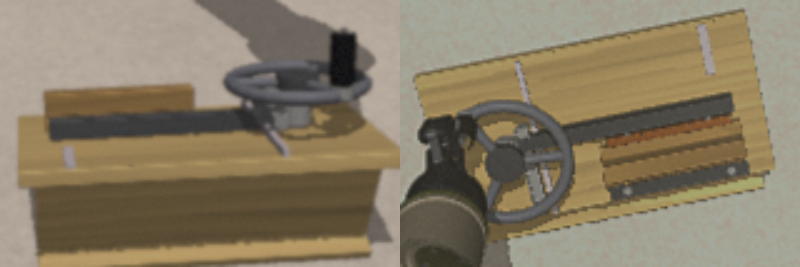

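The pad (right half, about (670,130)) presses the rail against the ledge (about (680,180)). The wheel is at its stop and the gripper is clear.

```bash
python3 -m handwheel '[{"gripper":0.3,"dx":0,"dy":0,"dz":0,"rx":0,"ry":0,"rz":0},{"gripper":0.3,"dx":0,"dy":0,"dz":0,"rx":0,"ry":0,"rz":0},{"gripper":0.3,"dx":0,"dy":0,"dz":0,"rx":0,"ry":0,"rz":0}]'; python3 -c "
from plant import r
print(r.close_job())"
```

```text
time: 16.02
tcp_pos: [501.3, 282.9, 264.5]
eef_rot: [0.627, 0.748, 0.165, 0.141]
contact_force: [-0.4, -1.4, 0.4]
gripper_width: 59.8
finger_force: 0.0
the job is handed in; nothing more can be done
None
```

The job is handed in at 16 s, with no verdict shown: the rail lies ridge up and centred against the ledge, the wheel was turned clockwise to its stop so the pad bears on the rail, the gripper is clear, and no move went near the offcut, tin or brush.

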